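Go / no-go check of a vial holder at the vaccination table

TASK

Check the bore of the blue vial holder with the plug gauges: lower the green-handled go gauge all the way into it until its flange sits on the block, then take it out and put it back in the hole of the rack it came from. Then stand the red-handled no-go gauge upright, centred on the mouth of that same bore, set down gently and never forced, and let go, so that it is seen to refuse entry. Leave the black-handled gauge in its place.

Things in the scene. Friction and masses are not known exactly. Their poses are not given: they have to be found in the camera images.
- go_gauge: Go gauge, loose, 0.18-0.35 kg. Upwards from its origin (centre of its lower end, z up its axis): steel plug dia 28, 40 mm long, lowest 8 mm tapering to dia 18; flange dia 62, 6 mm thick; green round handle dia 24, from 46 to 96 mm above the origin. Starts upright in a rack hole, flange resting on the rack, origin 10 mm above the table. Which gauge is in which of the three holes varies.
- nogo_gauge: No-go gauge, loose, 0.18-0.35 kg. Upwards from its origin (centre of its lower end, z up its axis): flat-ended steel plug dia 42, 20 mm long, too wide for the blue holder's bore; flange dia 62, 6 mm thick; red round handle dia 24, from 26 to 76 mm above the origin. Starts upright in a rack hole, flange resting on the rack, origin 30 mm above the table.
- vial_holder: Blue block 90 x 90 mm, 52 mm high, fixed; upright round bore dia 34, 46 mm deep, in the middle of its top. Origin: centre of its underside, on the table; bore mouth 52 mm above on its z axis. With the go gauge fully in, that gauge's origin is 12 mm above this one. A yellow block of equal outside size with a wider bore stands near it, on either side: not part of the job.
- spare_gauge: Black-handled gauge for another size, like the others (plug dia 38, 30 mm long); stays in the rack, origin (lower end) 20 mm above the table. The rack: fixed dark grey block 270 x 80 mm, 50 mm high, three through holes dia 48, 85 mm apart in one row along its length, which points away from the robot within 15 degrees of world x. All gauge handles in the rack end 106 mm above the table.
Not all that is in view belongs to the job. Leave any pink look-alike of the go_gauge alone.

How it is judged:
On the way, in this order (a step that is already met when the one before it is completed fails the run):
1. the go gauge is fully in the blue holder's bore (z of go_gauge in the frame of vial_holder below 0.016 m and horizontal distance between go_gauge and vial_holder below 0.01 m and angle between go_gauge's own z axis and vertical below 0.17 rad), for 0.2 s.
2. the go gauge is back in its hole in the rack (distance of go_gauge from where it was at the start of the episode below 0.02 m and angle between go_gauge's own z axis and vertical below 0.17 rad and linear speed of go_gauge below 0.02 m/s), for 0.2 s.
At the end, for the whole second after the job is handed in: Go gauge back in the rack hole it came from, within 20 mm of its start, upright within 10 degrees. No-go gauge released and still on the blue holder's mouth: lower end 3 mm below to 6 mm above the block's top, within 12 mm of the bore's axis, upright within 10 degrees (all of step 2 and z of nogo_gauge in the frame of vial_holder between 0.049 and 0.058 m and horizontal distance between nogo_gauge and vial_holder below 0.012 m and angle between nogo_gauge's own z axis and vertical below 0.17 rad and linear speed of nogo_gauge below 0.02 m/s); the robot touches nothing.
It fails at once if the no-go gauge is forced or dropped onto the blue holder (more than 45 N) (contact force between nogo_gauge and vial_holder above 45 N).
It fails at once if the black-handled gauge is moved from its place by more than 30 mm (distance of spare_gauge from where it was at the start of the episode above 0.03 m).
It also fails if it takes over 64 s, if anything falls off the work surface, if the arm or the gripper's body presses on something with over 40 N, if the wrist force passes 120 N, or if a joint passes its speed limit or range.

ROBOT

A 6-joint arm with a two-finger parallel gripper is mounted at the origin on the work surface. World frame = base frame: x ahead of the robot, y to its left, z up, the work surface at z = 0. Lengths are in m, angles in rad, forces in N, time in s.
With the tool pointing down it reaches from about 0.3 to 0.85 m from the base axis. Payload 4.2 kg.
Tool frame: the origin (TCP) lies midway between the tips of the shut fingers; the grasp point (between the pads) lies 19 mm behind it (arm.hold_point_z is the distance from the TCP to the grasp point, in m); z points along the fingers, y is the line along which they close (so a half turn about z gives the same grasp; the last joint's range is limited). The gripper opens to 91 mm and grips with 3 to 60 N. Pads are 32 mm wide; open, the fingers measure 118 mm over their backs; the gripper's body (76 mm by 178 mm) begins 60 mm behind the grasp point.
Start: joints at [-1.276, 0.32, 1.565, -0, 1.257, -0.02], TCP at [0.178, -0.547, 0.214] pointing down, gripper open.
Joint ranges: [-3.11, 3.11], [-0.84, 2.01], [0.21, 2.61], [-1.34, 4.49], [0.05, 2.63], [-2.56, 2.56]. Speed limits (rad/s): [2.57, 2.57, 3.14, 3.14, 3.14, 3.14].

INTERFACE

Orientations are given as a unit quaternion [x, y, z, w].
In Python, from station import arm, cams gives the robot as it stands. The module is installed in compiled form; this text tells all that it offers.
- The arm moves only by the tool carry_out, never from a script. Its argument "targets" is a list of rows, each a list of 4 numbers: the shift along the world's x, y, z in m, then the turn about the world's z in degrees. A call has exactly 10 rows; each row shifts and turns the commanded pose from where the row before left it; what a row does not reach is not made up. A row lasts 1/12 s, in which the tool goes at most 41.7 mm and 7.16 degrees, less where a joint would pass 70% of its speed; a pose out of reach is approached as far as the arm can. A call is refused whole if a number of a shift passes 0.0417 or a number of a turn 7.16, either way. A call with a gripper value outside its range is refused whole. "fingers" is the closure in counts, from 0 (fully open) to 255 (shut), set as the call begins (left out, the last holds). The fingers move at their own pace and stop on an object; "squeeze" is the grip in N (left out, the last holds). Time passes only in rows, so rows that do not move let the fingers close, or fill a call up. It gives the time, the measured TCP pose, the force, the opening and the grip force at its end, in the units of the state.
- arm.state(): the state, without advancing time (a new reading comes with each control period).
- cams.grab_frame(name): name is "scene" or "top" or "wrist"; returns a dict with "img" (420x560x3 uint8, blue, green, red), "depth" (420x560 float32, m along the optical axis (not along the pixel's ray), 0 where there is no reading), "camera_matrix" (3x3 intrinsics, pixels), "cam_to_world" (4x4, takes a point from camera to world coordinates); the wrist camera has in their place "mount" (4x4, takes a point from camera to tool coordinates, whose origin is the TCP and whose axes are the flange's). Camera axes: x right, y up, looking along -z (the intrinsics and any distortion apply to the point x, -y, -z); pixel columns grow to the right and rows downward; lengths in m; the calibration is good to about 2 mm. A picture is of the moment at which its call begins: read the wrist's pose just before it.
- arm.sign_off(): hands the job in; it is judged then, once.
Trained networks look in a picture, given as the dict that the camera call returned (one of the last four; its "shot" number tells which), for a name from the list of things; names that differ only in an ending like _2 or _b are one class to them, and where a whole thing is asked for, a point or a joint stands for the part that bears it (a point fixed in the world has none). Each returns a list of dicts, best first, with "conf" (0 to 1); they miss things now and then, are a little off and sometimes report something else, mostly with a low value. They report only what shows in the picture. A call takes as long as a camera call. They do not tell look-alikes from the thing itself.
- cams.look_for(picture, target): "point" ([column, row] in pixels, amid what is visible of it).
The state is a dict: "clock": time; "qpos": joint angles; "qd": joint speeds; "joint_efforts": joint torques, N m; "position": TCP position; "eef_rot": TCP orientation; "wrist_force": force on the tool from outside, world axes, zero at the start; "torque": the same for the moment, N m; "opening": opening from 0.0 (shut) to 1.0 (fully open); "grasp_force": force on a finger pad.
Only numpy, scipy, OpenCV 4.12 (cv2) and the standard library are available. Lean on these libraries where they do the work, as an engineer would, in place of code of your own. Each camera call takes 0.05 s, during which the arm holds its last target. There are 200 camera calls.

## Working session

There is one attempt and no reset: what is moved stays moved. The work goes in short steps, Python scripts to look and compute and a tool call to move; the robot and the scene stay as the last step left them, time stands still between calls to the robot, and variables do not carry over. Pictures are saved under pics/ and viewed, at most 10 in all, crops included, and the job is handed in when it is done.

Besides the shell and the picture viewer there is one more tool, called after "Emit:" as name(argument=value, ...), one argument or row to a line, values as JSON. carry_out: Moves the arm, as the interface text tells. Its arguments: {"type":"object","properties":{"targets":{"type":"array"},"fingers":{"type":"number"},"squeeze":{"type":"number"}},"required":["targets"]}

```bash
mkdir -p pics; cat > h.py <<'E'
import numpy as np, cv2
from station import arm, cams
from scipy.spatial.transform import Rotation as R
def world(f, st=None):
    d=f["depth"]; K=f["camera_matrix"]; h,w=d.shape
    u,v=np.meshgrid(np.arange(w),np.arange(h))
    P=np.stack([(u-K[0,2])/K[0,0]*d,-(v-K[1,2])/K[1,1]*d,-d,np.ones_like(d)],-1)
    if "cam_to_world" in f: T=f["cam_to_world"]
    else:
        B=np.eye(4);B[:3,:3]=R.from_quat(st["eef_rot"]).as_matrix();B[:3,3]=st["position"];T=B@f["mount"]
    W=(P@np.asarray(T).T)[...,:3]; W[d==0]=np.nan
    return W
E
python3 - <<'E'
from h import *
for n in ("scene","top"):
    f=cams.grab_frame(n); cv2.imwrite(f"pics/{n}0.png",f["img"]); W=world(f)
    np.savez(f"{n}0.npz",W=W,img=f["img"])
    for t in ("go_gauge","nogo_gauge","spare_gauge","vial_holder"):
        for r in cams.look_for(f,t)[:4]:
            c,q=map(int,r["point"]); print(n,t,round(r["conf"],2),c,q,W[q,c].round(3),f["img"][q,c])
E
```

```text
scene go_gauge 0.97 352 250 [0.627 0.185 0.072] [ 0 23  1]
scene go_gauge 0.89 402 259 [0.609 0.292 0.052] [38 32 63]
scene go_gauge 0.81 404 308 [0.728 0.308 0.077] [34 27 59]
scene nogo_gauge 0.73 361 183 [0.457 0.172 0.076] [ 0  0 47]
scene spare_gauge 0.79 355 216 [0.542 0.175 0.07 ] [8 2 4]
scene vial_holder 0.67 171 184 [ 0.558 -0.251  0.049] [102  48   4]
top go_gauge 0.96 159 201 [0.597 0.289 0.065] [14  7 29]
top go_gauge 0.71 151 145 [0.714 0.302 0.076] [18 12 32]
top nogo_gauge 0.69 214 272 [0.451 0.166 0.105] [25 29 99]
top spare_gauge 0.97 207 230 [0.535 0.18  0.107] [15 13 14]
top vial_holder 0.56 410 223 [ 0.543 -0.26   0.007] [82 35 16]
```

View pics/top0.png

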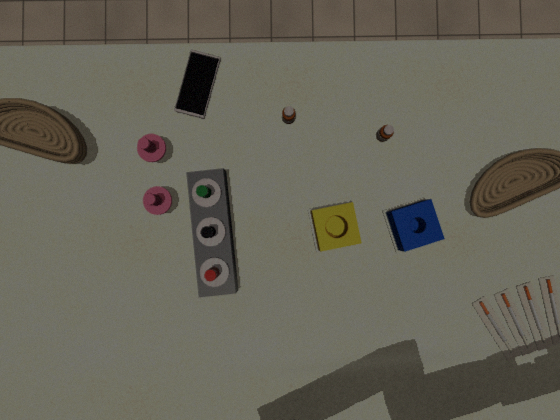

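View pics/scene0.png

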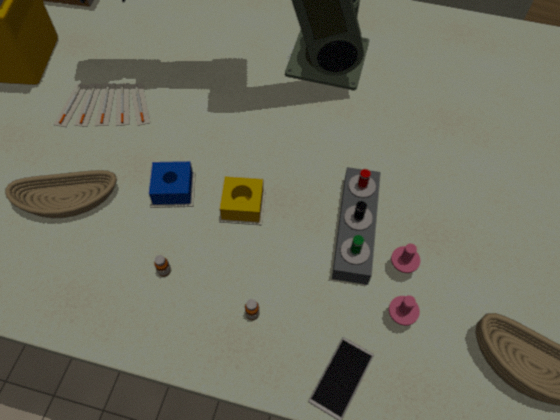

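The top view shows the rack with the green handle at (204,191), black at (209,232) and red at (212,272). The blue holder is at (415,225) and the yellow one at (336,226). Two pink look-alikes stand off the rack at (151,147) and (158,200). I choose the green one in the rack and will check it in a crop while measuring.

```bash
python3 - <<'E'
from h import *
for n in ("top","scene"):
    z=np.load(n+"0.npz"); W,img=z["W"],z["img"].astype(int); b,g,r=img[...,0],img[...,1],img[...,2]; Z=W[...,2]
    near=(W[...,1]>.1)&(W[...,1]<.25)&(W[...,0]>.38)&(W[...,0]<.7)
    # handle tops & flanges
    for nm,x0 in (("go",.625),("spare",.54),("nogo",.455)):
        loc=near&(abs(W[...,0]-x0)<.042)
        t=loc&(Z>.1)&(Z<.113); fl=loc&(Z>.051)&(Z<.063)&(img.min(-1)>75)
        pt=W[t]; c,_=cv2.minEnclosingCircle(W[fl][:,:2].astype(np.float32)) if fl.any() else (None,0)
        print(n,nm,"top",t.sum(),pt.mean(0).round(4),"flange",fl.sum(),np.round(c,4),round(_,4),"zmed",np.median(Z[fl]).round(4))
    m=(b>r+30)&(b>g+20)&(Z>.047)&(Z<.058)&(W[...,1]<-.1)
    p=W[m]; rc=cv2.minAreaRect(p[:,:2].astype(np.float32)); print(n,"blue",m.sum(),rc,np.median(p[:,2]))
    m=(W[...,1]>.1)&(W[...,1]<.26)&(Z>.045)&(Z<.054)&(W[...,0]>.35)&(W[...,0]<.75)&(abs(r-b)<15)
    print(n,"rack",cv2.minAreaRect(W[m][:,:2].astype(np.float32)))
img=cv2.imread("pics/top0.png")[135:310,130:250]
cv2.imwrite("pics/crop.png",cv2.resize(img,None,fx=3.4,fy=3.4,interpolation=2)*1)
st=arm.state(); print(st["clock"],st["position"],R.from_quat(st["eef_rot"]).as_matrix().round(3).tolist(),arm.hold_point_z)
E
```

```text
top go top 119 [0.6146 0.1905 0.1056] flange 443 [0.6313 0.1877] 0.0472 zmed 0.0561
top spare top 120 [0.5316 0.1814 0.1059] flange 457 [0.5422 0.1929] 0.0454 zmed 0.056
top nogo top 122 [0.4461 0.1746 0.1057] flange 451 [0.4418 0.183 ] 0.0396 zmed 0.056
top blue 1581 ((0.5399423241615295, -0.2604784667491913), (0.09015859663486481, 0.09134653955698013), 16.958328247070312) 0.05239228808335128
top rack ((0.5296033620834351, 0.1830732226371765), (0.2705104649066925, 0.08081696927547455), 5.478032112121582)
scene go top 105 [0.6182 0.1918 0.1047] flange 392 [0.6265 0.202 ] 0.0491 zmed 0.055
scene spare top 95 [0.535  0.1825 0.1046] flange 342 [0.5307 0.1921] 0.041 zmed 0.055
scene nogo top 82 [0.449  0.1756 0.1045] flange 314 [0.4526 0.1852] 0.0451 zmed 0.0549
scene blue 1137 ((0.5426719784736633, -0.2596737742424011), (0.09405355900526047, 0.09151677042245865), 17.996845245361328) 0.051004545115600486
scene rack ((0.5314397811889648, 0.1833510547876358), (0.2744273841381073, 0.0803731381893158), 5.482652187347412)
0.5 [ 0.17802958 -0.54672425  0.21392349] [[0.951, 0.31, -0.0], [0.31, -0.951, 0.0], [0.0, -0.0, -1.0]] 0.0188
```

View pics/crop.png

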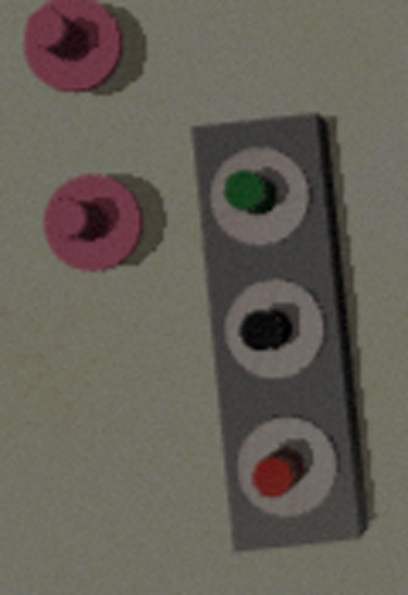

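The crop shows the green handle at (245,190) on the rack, as described. The pink look-alikes are off the rack. The layout is consistent with the rack geometry: go (0.616, 0.191), no-go (0.448, 0.175), bore (0.541, -0.260). I move above the go gauge, with the fingers closing across the rack.

Emit:
carry_out(
  targets=[
    [0.0146,0.0246,0.002,-1.25],
    [0.0146,0.0246,0.002,-1.25],
    [0.0146,0.0246,0.002,-1.25],
    [0.0146,0.0246,0.002,-1.25],
    [0.0146,0.0246,0.002,-1.25],
    [0.0146,0.0246,0.002,-1.25],
    [0.0146,0.0246,0.002,-1.25],
    [0.0146,0.0246,0.002,-1.25],
    [0.0146,0.0246,0.002,-1.25],
    [0.0146,0.0246,0.002,-1.25],
  ],
  fingers=0,
)

```text
clock: 1.33
position: [0.3245, -0.2995, 0.2343]
eef_rot: [0.999, 0.048, 0.0, 0.0]
wrist_force: [-0.4, 0.0, -1.1]
opening: 0.999
grasp_force: 0.0
```

Emit:
carry_out(
  targets=[
    [0.0146,0.0246,0,0],
    [0.0146,0.0246,0,0],
    [0.0146,0.0246,0,0],
    [0.0146,0.0246,0,0],
    [0.0146,0.0246,0,0],
    [0.0146,0.0246,0,0],
    [0.0146,0.0246,0,0],
    [0.0146,0.0246,0,0],
    [0.0146,0.0246,0,0],
    [0.0146,0.0246,0,0],
  ],
)

```text
clock: 2.17
position: [0.4706, -0.0534, 0.2342]
eef_rot: [0.999, 0.048, 0.0, 0.0]
wrist_force: [0.3, -0.3, -0.8]
opening: 1.003
grasp_force: 0.0
```

Emit:
carry_out(
  targets=[
    [0.0164,0.0273,0,0],
    [0.0164,0.0273,0,0],
    [0.0164,0.0273,0,0],
    [0.0164,0.0273,0,0],
    [0.0164,0.0273,0,0],
    [0.0164,0.0273,0,0],
    [0.0164,0.0273,0,0],
    [0.0164,0.0273,0,0],
    [0.0146,0.0246,0,0],
    [0,0,0,0],
  ],
)

```text
clock: 3.0
position: [0.6179, 0.1928, 0.2329]
eef_rot: [0.999, 0.05, 0.001, -0.001]
wrist_force: [-0.6, -0.9, 0.1]
opening: 0.999
grasp_force: 0.0
```

```bash
cat >> h.py <<'E'
def wristcol(kind):
    st=arm.state(); f=cams.grab_frame("wrist"); W=world(f,st); i=f["img"].astype(int); b,g,r=i[...,0],i[...,1],i[...,2]
    m={"g":(g>r+15)&(g>b+10),"r":(r>g+30)&(r>b+30),"b":(b>r+30)&(b>g+20)}[kind]
    return st,f,W,m
def handle(kind,z,name):
    st,f,W,m=wristcol(kind); cv2.imwrite(f"pics/{name}.png",f["img"])
    t=m&(abs(W[...,2]-z)<.006); p=W[t]
    print("tcp",np.round(st["position"],4),"handle n",t.sum(), "rect",cv2.minEnclosingCircle(p[:,:2].astype(np.float32)), "mean",p.mean(0).round(4))
    return st,f,W
E
python3 - <<'E'
from h import *
st,f,W=handle("g",.106,"w1")
m=(abs(W[...,2]-.056)<.004)&(np.hypot(W[...,0]-.6165,W[...,1]-.191)<.036)&(f["img"].min(-1)>70)
print(m.sum(),cv2.minEnclosingCircle(W[m][:,:2].astype(np.float32)))
E
```

```text
tcp [0.6179 0.1928 0.2329] handle n 418 rect ((0.6162267327308655, 0.1909252554178238), 0.011749377474188805) mean [0.6163 0.191  0.1077]
1840 ((0.6166385412216187, 0.19131992757320404), 0.03597399964928627)
```

View pics/w1.png

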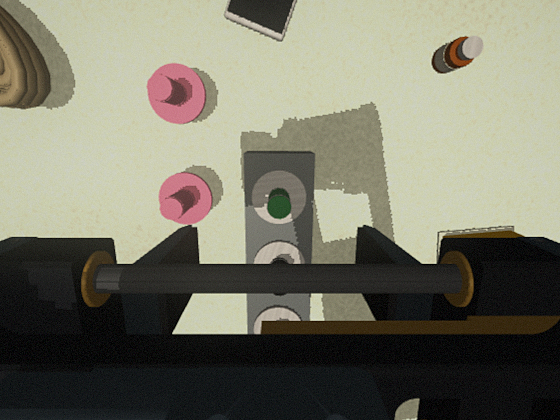

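The wrist view shows the green handle at (279,205), midway between the fingers. It measures (0.6162, 0.191), in agreement with the top view. I descend 0.165 m and grip.

Emit:
carry_out(
  targets=[
    [-0.0017,-0.0018,-0.02,0],
    [0,0,-0.02,0],
    [0,0,-0.02,0],
    [0,0,-0.02,0],
    [0,0,-0.02,0],
    [0,0,-0.02,0],
    [0,0,-0.02,0],
    [0,0,-0.015,0],
    [0,0,-0.01,0],
    [0,0,0,0],
  ],
)

```text
clock: 3.88
position: [0.6123, 0.1852, 0.0669]
eef_rot: [0.999, 0.048, -0.002, 0.001]
wrist_force: [0.2, -0.4, 0.0]
opening: 1.0
grasp_force: 0.0
```

Emit:
carry_out(
  targets=[
    [0,0,0,0],
    [0,0,0,0],
    [0,0,0,0],
    [0,0,0,0],
    [0,0,0,0],
    [0,0,0,0],
    [0,0,0,0],
    [0,0,0,0],
    [0,0,0,0],
    [0,0,0,0],
  ],
  fingers=255,
  squeeze=35,
)

```text
clock: 4.72
position: [0.6141, 0.1868, 0.069]
eef_rot: [0.999, 0.048, 0.0, -0.0]
wrist_force: [-0.4, 1.9, -0.4]
opening: 0.299
grasp_force: 0.6
```

Emit:
carry_out(
  targets=[
    [0.001,0.002,0,0],
    [0.001,0.002,0,0],
    [0,0,0,0],
    [0,0,0,0],
    [0,0,0,0],
    [0,0,0,0],
    [0,0,0,0],
    [0,0,0,0],
    [0,0,0,0],
    [0,0,0,0],
  ],
)

```text
clock: 5.55
position: [0.6161, 0.1903, 0.069]
eef_rot: [0.999, 0.048, -0.0, 0.0]
wrist_force: [-1.8, -1.2, 2.0]
opening: 0.257
grasp_force: 35.0
```

Emit:
carry_out(
  targets=[
    [0,0,0.005,0],
    [0,0,0.01,0],
    [0,0,0.02,0],
    [0,0,0.02,0],
    [0,0,0.02,0],
    [0,0,0.015,0],
    [0,0,0.01,0],
    [0,0,0,0],
    [0,0,0,0],
    [0,0,0,0],
  ],
)

```text
clock: 6.38
position: [0.6154, 0.1903, 0.1678]
eef_rot: [0.999, 0.048, -0.001, 0.0]
wrist_force: [0.5, 0.5, -3.0]
opening: 0.259
grasp_force: 35.0
```

Emit:
carry_out(
  targets=[
    [0,-0.01,0,0],
    [-0.004,-0.025,0,0],
    [-0.005,-0.03,0,0],
    [-0.005,-0.03,0,0],
    [-0.005,-0.03,0,0],
    [-0.005,-0.03,0,0],
    [-0.005,-0.03,0,0],
    [-0.005,-0.03,0,0],
    [-0.005,-0.03,0,0],
    [-0.005,-0.03,0,0],
  ],
)

```text
clock: 7.22
position: [0.5708, -0.0866, 0.168]
eef_rot: [0.999, 0.048, -0.001, 0.0]
wrist_force: [0.6, -0.7, -2.6]
opening: 0.258
grasp_force: 35.0
```

Emit:
carry_out(
  targets=[
    [-0.005,-0.03,0,0],
    [-0.005,-0.03,0,0],
    [-0.005,-0.03,0,0],
    [-0.005,-0.03,0,0],
    [-0.005,-0.03,0,0],
    [-0.004,-0.02,0,0],
    [-0.002,-0.0055,0,0],
    [0,0,0,0],
    [0,0,0,0],
    [0,0,0,0],
  ],
)

```text
clock: 8.05
position: [0.541, -0.259, 0.1686]
eef_rot: [0.999, 0.049, -0.0, -0.0]
wrist_force: [-0.6, 0.1, -2.7]
opening: 0.256
grasp_force: 35.0
```

```bash
cat >> h.py <<'E'
def holder(name, held):
    st,f,W,m=wristcol("b"); cv2.imwrite(f"pics/{name}.png",f["img"])
    t=m&(abs(W[...,2]-.052)<.006); p=W[t]
    print("tcp",np.round(st["position"],4),"wrist n",t.sum(), np.median(p[:,2]),cv2.minAreaRect(p[:,:2].astype(np.float32)))
    for n in ("top","scene"):
        f=cams.grab_frame(n); V=world(f); i=f["img"].astype(int); cv2.imwrite(f"pics/{name}{n}.png",f["img"])
        b,g,r=i[...,0],i[...,1],i[...,2]
        c={"g":(g>r+15)&(g>b+10),"r":(r>g+25)&(r>b+25)}[held]&(np.hypot(V[...,0]-.541,V[...,1]+.26)<.06)&(V[...,2]>.06)
        q=V[c]; print(n,held,c.sum(),q.mean(0).round(4) if len(q) else 0)
        fl=(np.hypot(V[...,0]-.541,V[...,1]+.26)<.05)&(i.min(-1)>60)&(V[...,2]>.08)
        q=V[fl]; 
        if len(q)>20: print(" flange",fl.sum(),q.mean(0).round(4),q.min(0).round(4),q.max(0).round(4))
E
python3 -c "
from h import *
holder('h1','g')"
```

```text
tcp [ 0.541  -0.259   0.1686] wrist n 4075 0.05377071402904671 ((0.543579638004303, -0.2599896788597107), (0.08403731882572174, 0.0894470065832138), 16.942264556884766)
top g 0 0
scene g 122 [ 0.5533 -0.2572  0.192 ]
 flange 453 [ 0.5551 -0.2516  0.2692] [ 0.5012 -0.2997  0.1493] [ 0.5847 -0.2195  0.5491]
```

View pics/h1.png

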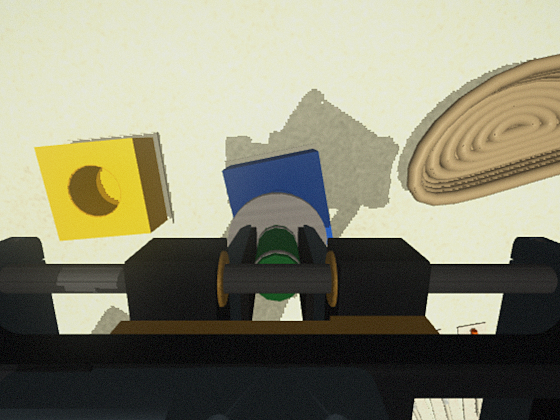

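The wrist view shows the blue block at (275,185) under the held gauge and the yellow one at (98,190). After correcting for the hidden edge, its centre is about (0.541, -0.2605), and I am over it. I lower in stages while watching the force.

Emit:
carry_out(
  targets=[
    [0,-0.0003,-0.01,0],
    [0,0,-0.015,0],
    [0,0,-0.015,0],
    [0,0,-0.01,0],
    [0,0,-0.005,0],
    [0,0,-0.005,0],
    [0,0,-0.005,0],
    [0,0,-0.005,0],
    [0,0,0,0],
    [0,0,0,0],
  ],
)

```text
clock: 9.03
position: [0.5412, -0.2604, 0.099]
eef_rot: [0.999, 0.048, 0.0, 0.0]
wrist_force: [-0.3, -0.1, -2.2]
opening: 0.255
grasp_force: 35.0
```

```bash
python3 -c "
from h import *
s=arm.state(); print(s['wrist_force'],s['torque'],s['position'])"
```

```text
[-0.28845106 -0.09615673 -2.17405018] [ 0.0240397  -0.00830981  0.00508716] [ 0.54116708 -0.26038738  0.09901141]
```

Free entry with no side force. I lower the rest.

Emit:
carry_out(
  targets=[
    [0,0,-0.005,0],
    [0,0,-0.006,0],
    [0,0,-0.006,0],
    [0,0,-0.004,0],
    [0,0,-0.003,0],
    [0,0,-0.002,0],
    [0,0,-0.001,0],
    [0,0,0,0],
    [0,0,0,0],
    [0,0,0,0],
  ],
)

```text
clock: 9.87
position: [0.5413, -0.2604, 0.0722]
eef_rot: [0.999, 0.048, 0.0, 0.0]
wrist_force: [0.4, 0.6, -2.6]
opening: 0.255
grasp_force: 35.0
```

Emit:
carry_out(
  targets=[
    [0,0,-0.0005,0],
    [0,0,-0.0005,0],
    [0,0,-0.0005,0],
    [0,0,0,0],
    [0,0,0,0],
    [0,0,0,0],
    [0,0,0,0],
    [0,0,0,0],
    [0,0,0,0],
    [0,0,0,0],
  ],
)

```text
clock: 10.7
position: [0.5413, -0.2604, 0.071]
eef_rot: [0.999, 0.048, 0.0, 0.0]
wrist_force: [-1.4, 1.2, 4.9]
opening: 0.253
grasp_force: 35.0
```

The flange is seated: upward reaction at the expected height. Now I lift and return it to the rack hole.

Emit:
carry_out(
  targets=[
    [0,0,0.005,0],
    [0,0,0.01,0],
    [0,0,0.015,0],
    [0,0,0.015,0],
    [0,0,0.02,0],
    [0,0,0.02,0],
    [0,0,0.015,0],
    [0,0,0.005,0],
    [0,0,0,0],
    [0.002,0.0108,0,0],
  ],
)

```text
clock: 11.53
position: [0.5426, -0.2506, 0.1748]
eef_rot: [0.999, 0.047, -0.0, 0.0]
wrist_force: [-0.4, -0.3, -3.1]
opening: 0.257
grasp_force: 35.0
```

Emit:
carry_out(
  targets=[
    [0.005,0.03,0,0],
    [0.005,0.03,0,0],
    [0.005,0.03,0,0],
    [0.005,0.03,0,0],
    [0.005,0.03,0,0],
    [0.005,0.03,0,0],
    [0.005,0.03,0,0],
    [0.005,0.03,0,0],
    [0.005,0.03,0,0],
    [0.005,0.03,0,0],
  ],
)

```text
clock: 12.37
position: [0.5919, 0.0527, 0.1737]
eef_rot: [0.999, 0.048, -0.002, -0.0]
wrist_force: [0.1, 0.2, -2.5]
opening: 0.253
grasp_force: 35.0
```

Emit:
carry_out(
  targets=[
    [0.005,0.03,0,0],
    [0.005,0.03,0,0],
    [0.005,0.03,0,0],
    [0.005,0.03,0,0],
    [0.003,0.015,0,0],
    [0,0.005,0,0],
    [0,0,0,0],
    [0,0,0,0],
    [0,0,0,0],
    [0,0,0,0],
  ],
)

```text
clock: 13.2
position: [0.616, 0.1889, 0.1755]
eef_rot: [0.999, 0.047, -0.0, 0.0]
wrist_force: [0.9, -0.1, -2.3]
opening: 0.253
grasp_force: 35.0
```

Emit:
carry_out(
  targets=[
    [0,0,-0.01,0],
    [0,0,-0.02,0],
    [0,0,-0.02,0],
    [0,0,-0.02,0],
    [0,0,-0.015,0],
    [0,0,-0.01,0],
    [0,0,-0.006,0],
    [0,0,-0.004,0],
    [0,0,-0.001,0],
    [0,0,0,0],
  ],
)

```text
clock: 14.03
position: [0.6166, 0.1905, 0.0699]
eef_rot: [0.999, 0.048, 0.001, -0.0]
wrist_force: [0.2, 0.6, -2.7]
opening: 0.257
grasp_force: 35.0
```

Emit:
carry_out(
  targets=[
    [0,0,0,0],
    [0,0,0,0],
    [0,0,0,0],
    [0,0,0,0],
    [0,0,0,0],
    [0,0,0,0],
    [0,0,0,0],
    [0,0,0,0],
    [0,0,0,0],
    [0,0,0,0],
  ],
  fingers=130,
)

```text
clock: 14.87
position: [0.6161, 0.1905, 0.0694]
eef_rot: [0.999, 0.048, -0.0, 0.0]
wrist_force: [1.1, 1.0, 0.0]
opening: 0.497
grasp_force: 0.0
```

Emit:
carry_out(
  targets=[
    [0,0,0.01,0],
    [0,0,0.02,0],
    [0,0,0.03,0],
    [0,0,0.03,0],
    [0,0,0.03,0],
    [0,0,0.03,0],
    [-0.01,-0.001,0.013,0],
    [-0.02,-0.002,0,0],
    [-0.025,-0.002,0,0],
    [-0.025,-0.002,0,0],
  ],
)

```text
clock: 15.7
position: [0.5343, 0.1831, 0.2322]
eef_rot: [0.999, 0.048, -0.0, 0.0]
wrist_force: [-0.3, 0.4, 0.4]
opening: 0.491
grasp_force: 0.0
```

Emit:
carry_out(
  targets=[
    [-0.025,-0.002,0,0],
    [-0.025,-0.002,0,0],
    [-0.02,-0.002,0,0],
    [-0.0135,-0.002,0,0],
    [-0.005,-0.0005,0,0],
    [0,0,0,0],
    [0,0,0,0],
    [0,0,0,0],
    [0,0,0,0],
    [0,0,0,0],
  ],
  fingers=0,
)

```text
clock: 16.53
position: [0.4483, 0.175, 0.2322]
eef_rot: [0.999, 0.048, -0.0, 0.0]
wrist_force: [-0.2, 0.1, -0.8]
opening: 1.0
grasp_force: 0.0
```

```bash
python3 - <<'E'
from h import *
handle("r",.106,"w2")
f=cams.grab_frame("top"); W=world(f); i=f["img"].astype(int)
cv2.imwrite("pics/t2.png",f["img"])
for n in ("top","scene"):
    if n!="top": f=cams.grab_frame(n); W=world(f); i=f["img"].astype(int)
    b,g,r=i[...,0],i[...,1],i[...,2]
    m=(g>r+10)&(g>b+10)&(abs(W[...,2]-.105)<.006)&(abs(W[...,0]-.616)<.04); print(n,m.sum(),W[m].mean(0))
E
```

```text
tcp [0.4483 0.175  0.2322] handle n 443 rect ((0.44599056243896484, 0.17469176650047302), 0.012190410867333412) mean [0.4466 0.1748 0.1077]
top 112 [0.61753267 0.19014319 0.10581333]
scene 106 [0.6212587  0.19073839 0.10473114]
```

The go gauge is back in its hole, upright, about 3 mm from its start. Next I grasp the no-go gauge at (0.446, 0.175).

Emit:
carry_out(
  targets=[
    [-0.0012,0,-0.01,0],
    [0,0,-0.02,0],
    [0,0,-0.025,0],
    [0,0,-0.025,0],
    [0,0,-0.025,0],
    [0,0,-0.025,0],
    [0,0,-0.02,0],
    [0,0,-0.01,0],
    [0,0,-0.0035,0],
    [0,0,0,0],
  ],
)

```text
clock: 17.52
position: [0.4456, 0.1746, 0.0678]
eef_rot: [0.999, 0.048, -0.001, 0.0]
wrist_force: [-0.6, -0.5, -0.0]
opening: 1.001
grasp_force: 0.0
```

Emit:
carry_out(
  targets=[
    [0,0,0,0],
    [0,0,0,0],
    [0,0,0,0],
    [0,0,0,0],
    [0,0,0,0],
    [0,0,0,0],
    [0,0,0,0],
    [0,0,0,0],
    [0,0,0,0],
    [0,0,0,0],
  ],
  fingers=255,
)

```text
clock: 18.35
position: [0.4464, 0.1749, 0.069]
eef_rot: [0.999, 0.048, -0.0, 0.0]
wrist_force: [-0.3, -1.0, 0.1]
opening: 0.297
grasp_force: 0.0
```

Emit:
carry_out(
  targets=[
    [0,0,0,0],
    [0,0,0,0],
    [0,0,0,0],
    [0,0,0,0],
    [0,0,0,0],
    [0,0,0,0],
    [0,0,0,0],
    [0,0,0,0],
    [0,0,0,0],
    [0,0,0,0],
  ],
)

```text
clock: 19.18
position: [0.4464, 0.1749, 0.0689]
eef_rot: [0.999, 0.048, -0.0, 0.0]
wrist_force: [0.3, -0.9, -1.2]
opening: 0.257
grasp_force: 35.0
```

Emit:
carry_out(
  targets=[
    [0,0,0.005,0],
    [0,0,0.01,0],
    [0,0,0.02,0],
    [0,0,0.02,0],
    [0,0,0.02,0],
    [0,0,0.015,0],
    [0,0,0.01,0],
    [0,0,0,0],
    [0,0,0,0],
    [0,0,0,0],
  ],
)

```text
clock: 20.02
position: [0.4456, 0.1747, 0.1679]
eef_rot: [0.999, 0.048, -0.001, 0.0]
wrist_force: [-0.4, -0.1, -1.9]
opening: 0.254
grasp_force: 35.0
```

Emit:
carry_out(
  targets=[
    [0.002,-0.01,0,0],
    [0.005,-0.02,0,0],
    [0.006,-0.028,0,0],
    [0.006,-0.028,0,0],
    [0.006,-0.028,0,0],
    [0.006,-0.028,0,0],
    [0.006,-0.028,0,0],
    [0.006,-0.028,0,0],
    [0.006,-0.028,0,0],
    [0.006,-0.028,0,0],
  ],
)

```text
clock: 20.85
position: [0.5007, -0.0811, 0.1679]
eef_rot: [0.999, 0.048, -0.001, -0.0]
wrist_force: [0.3, 0.1, -3.1]
opening: 0.255
grasp_force: 35.0
```

Emit:
carry_out(
  targets=[
    [0.006,-0.028,0,0],
    [0.006,-0.028,0,0],
    [0.006,-0.028,0,0],
    [0.006,-0.028,0,0],
    [0.006,-0.028,0,0],
    [0.006,-0.025,0,0],
    [0.0037,-0.0164,0,0],
    [0,0,0,0],
    [0,0,0,0],
    [0,0,0,0],
  ],
)

```text
clock: 21.68
position: [0.5404, -0.2595, 0.1683]
eef_rot: [0.999, 0.048, -0.001, -0.001]
wrist_force: [0.2, -0.3, -2.9]
opening: 0.254
grasp_force: 35.0
```

Emit:
carry_out(
  targets=[
    [0,0,-0.01,0],
    [0,0,-0.015,0],
    [0,0,-0.015,0],
    [0,0,-0.015,0],
    [0,0,-0.01,0],
    [0,0,-0.005,0],
    [0,0,-0.003,0],
    [0,0,0,0],
    [0,0,0,0],
    [0,0,0,0],
  ],
)

```text
clock: 22.52
position: [0.5417, -0.2607, 0.0968]
eef_rot: [0.999, 0.048, 0.001, 0.0]
wrist_force: [-0.6, 0.8, -2.5]
opening: 0.258
grasp_force: 35.0
```

```bash
python3 - <<'E'
from h import *
s=arm.state(); print(s["position"],s["wrist_force"],s["torque"])
f=cams.grab_frame("scene"); i=f["img"]; cv2.imwrite("pics/s3.png",cv2.resize(i[110:240,110:280],None,fx=4,fy=4,interpolation=2))
E
```

```text
[ 0.54171244 -0.26068695  0.09681903] [-0.55449303  0.75466076 -2.53205993] [0.03613279 0.04719453 0.02757395]
```

View pics/s3.png

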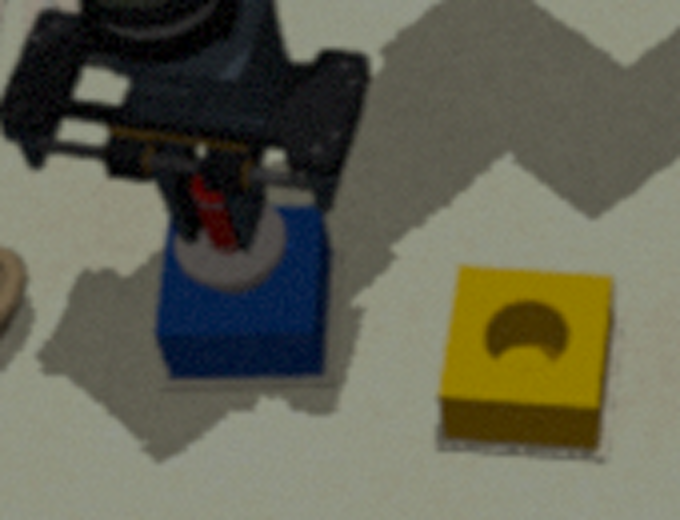

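The crop shows the no-go gauge, red handle at (215,215), held upright just above the blue block. I lower the last few mm slowly.

Emit:
carry_out(
  targets=[
    [0,0,-0.001,0],
    [0,0,-0.0008,0],
    [0,0,-0.0006,0],
    [0,0,-0.0005,0],
    [0,0,-0.0005,0],
    [0,0,-0.0004,0],
    [0,0,-0.0004,0],
    [0,0,-0.0003,0],
    [0,0,-0.0003,0],
    [0,0,0,0],
  ],
)

```text
clock: 23.4
position: [0.5411, -0.2604, 0.0911]
eef_rot: [0.999, 0.048, -0.0, -0.0]
wrist_force: [0.2, -0.3, -2.0]
opening: 0.253
grasp_force: 35.0
```

Emit:
carry_out(
  targets=[
    [0,0,-0.0003,0],
    [0,0,0,0],
    [0,0,0,0],
    [0,0,0,0],
    [0,0,0,0],
    [0,0,0,0],
    [0,0,0,0],
    [0,0,0,0],
    [0,0,0,0],
    [0,0,0,0],
  ],
)

```text
clock: 24.23
position: [0.5412, -0.2605, 0.091]
eef_rot: [0.999, 0.048, 0.0, 0.0]
wrist_force: [-0.0, 0.5, -0.9]
opening: 0.257
grasp_force: 35.0
```

Contact is beginning: the load is dropping off the wrist. A touch further, then release.

Emit:
carry_out(
  targets=[
    [0,0,-0.0002,0],
    [0,0,0,0],
    [0,0,0,0],
    [0,0,0,0],
    [0,0,0,0],
    [0,0,0,0],
    [0,0,0,0],
    [0,0,0,0],
    [0,0,0,0],
    [0,0,0,0],
  ],
)

```text
clock: 25.07
position: [0.5412, -0.2605, 0.091]
eef_rot: [0.999, 0.048, 0.0, 0.0]
wrist_force: [-1.0, 1.5, 4.8]
opening: 0.252
grasp_force: 35.0
```

Emit:
carry_out(
  targets=[
    [0,0,0,0],
    [0,0,0,0],
    [0,0,0,0],
    [0,0,0,0],
    [0,0,0,0],
    [0,0,0,0],
    [0,0,0,0],
    [0,0,0,0],
    [0,0,0,0],
    [0,0,0,0],
  ],
  fingers=100,
)

```text
clock: 25.9
position: [0.5412, -0.2605, 0.0907]
eef_rot: [0.999, 0.048, 0.0, 0.0]
wrist_force: [-0.2, -0.3, 0.4]
opening: 0.612
grasp_force: 0.0
```

Emit:
carry_out(
  targets=[
    [0,0,0.005,0],
    [0,0,0.01,0],
    [0,0,0.02,0],
    [0,0,0.02,0],
    [0,0,0.025,0],
    [0,0,0.025,0],
    [0,0,0.02,0],
    [0,0,0.01,0],
    [0,0,0,0],
    [0,0,0,0],
  ],
)

```text
clock: 26.73
position: [0.541, -0.2604, 0.2258]
eef_rot: [0.999, 0.048, 0.0, 0.0]
wrist_force: [0.2, 0.1, -0.8]
opening: 0.609
grasp_force: 0.0
```

Emit:
carry_out(
  targets=[
    [-0.02,0,0,0],
    [-0.02,0,0,0],
    [-0.02,0,0,0],
    [-0.02,0,0,0],
    [-0.02,0,0,0],
    [-0.02,0,0,0],
    [-0.01,0,0,0],
    [0,0,0,0],
    [0,0,0,0],
    [0,0,0,0],
  ],
)

```text
clock: 27.57
position: [0.412, -0.2606, 0.2253]
eef_rot: [0.999, 0.048, 0.0, -0.0]
wrist_force: [0.3, 0.2, -0.6]
opening: 0.61
grasp_force: 0.0
```

```bash
python3 - <<'E'
from h import *
for n in ("top","scene"):
    f=cams.grab_frame(n); W=world(f); i=f["img"].astype(int); b,g,r=i[...,0],i[...,1],i[...,2]; Z=W[...,2]
    m=(r>g+15)&(r>b+15)&(Z>.119)&(Z<.14)&(np.hypot(W[...,0]-.541,W[...,1]+.26)<.06); print(n,"nogo top",m.sum(),W[m].mean(0).round(4))
    m=(g>r+10)&(g>b+10)&(abs(Z-.105)<.006)&(abs(W[...,0]-.616)<.04); print(n,"go",m.sum(),W[m].mean(0).round(4))
    if n=="top": cv2.imwrite("pics/end.png",i.astype(np.uint8))
E
```

```text
top nogo top 132 [ 0.5402 -0.2589  0.1281]
top go 112 [0.6175 0.1902 0.1057]
scene nogo top 96 [ 0.5444 -0.2584  0.1261]
scene go 105 [0.6215 0.1909 0.1048]
```

View pics/end.png

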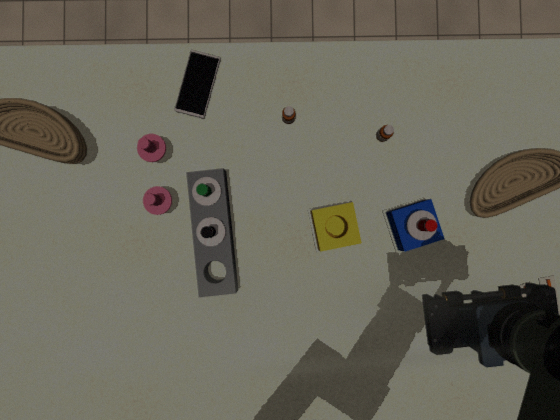

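The final view shows the no-go gauge upright on the blue block at (425,225), the go gauge back in its hole at (204,190) and the black one untouched at (209,232). The no-go top measures z 0.127–0.128, as expected, and is centred within 2 mm.

```bash
python3 -c "
from station import arm
print(arm.sign_off())"
```

```text
the job is handed in; nothing more can be done
None
```

The job is handed in, with no verdict returned: the go gauge seated fully in the blue bore and is back in its own rack hole, the no-go gauge stands released and centred on the bore mouth, and I left the black-handled gauge alone.

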